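# Put the dryer's sample jars away in the retained-sample rack

## Robot

A 6-joint arm with a two-finger parallel gripper is mounted at the origin on the work surface. World frame = base frame: x ahead of the robot, y to its left, z up, the work surface at z = 0. Lengths are in mm, angles in rad, forces in N, time in s.
With the tool pointing down it reaches from about 350 to 875 mm from the base axis. Payload 4.2 kg.
Tool frame: the origin (TCP) lies midway between the tips of the shut fingers; the grasp point (between the pads) lies 19 mm behind it; y points along the fingers, x is the direction in which the jaws open and shut, and the axes are right-handed (so a half turn about y gives the same grasp; the last joint's range is limited). The gripper opens to 85 mm and grips with 20 to 120 N. Pads are 22 mm wide; open, the fingers measure 114 mm over their backs; the gripper's body (76 mm by 85 mm) begins 54 mm behind the grasp point. The pads swing forward as they close: fully open they stand 13 mm farther back than shut.
Start: joints at [-0.905, 0.385, 0.008, 0, -1.194, -0.259], TCP at [247.308, -573.967, 231.312] pointing down, gripper open.
Joint ranges: [-3.14, 3.14], [-1.21, 2.06], [-1.07, 1.41], [-3.16, 2.05], [-2.99, -0.16], [-3.1, 3.1]. Speed limits (rad/s): [2.79, 2.79, 3.14, 3.14, 3.14, 3.14].

## Interface

Orientations are given as a unit quaternion [x, y, z, w].
In Python, from bench import read_state, get_image, job_done gives the robot as it stands.
- The arm moves only by the tool play_rows, never from a script. Its argument "series" is a list of rows, each a list of 7 numbers: the shift along the tool's x, y, z in m, then the turn, a rotation vector about the tool's x, y, z in rad, then the finger opening in m, from 0 to 0.0854. In form: [[x, y, z, wx, wy, wz, claw], ...]. A call has 1 to 10 rows; each row shifts and turns the pose as measured when the row begins, along the tool's axes as they then stand; what a row does not reach is not made up. A row lasts 1/10 s, in which the tool goes at most 50 mm and 8.59 degrees, less where a joint would pass 70% of its speed; a pose out of reach is approached as far as the arm can. A call with a gripper value outside its range is refused whole. The fingers move at their own pace and stop on an object; the grip force is fixed at half the most. Time passes only in rows, so rows that do not move let the fingers close. It gives the time, the measured TCP pose, the force and the opening at its end, in the units of the state.
- read_state(): the state, without advancing time (a new reading comes with each control period).
- get_image(name): name is "side" or "top"; returns a dict with "color" (384x512x3 uint8, red, green, blue), "intrinsics" (3x3 intrinsics, pixels), "origin" and "orientation" of the camera in the world. Camera axes: x right, y down, z forward; pixel columns grow to the right and rows downward; lengths in mm; the calibration is good to about 2 mm. A picture is of the moment at which its call begins. There is no depth.
- job_done(): hands the job in, once; it reports no verdict.
The state is a dict: "clock": time; "joints": joint angles; "joint_vel": joint speeds; "joint_efforts": joint torques, N m; "position": TCP position; "ee_rot": TCP orientation; "contact_force": force on the tool from outside, world axes, zero at the start; "wrist_torque": the same for the moment, N m; "gripper_width": finger opening in mm.
Only numpy, scipy, OpenCV 4.12 (cv2) and the standard library are available. Lean on these libraries where they do the work, as an engineer would, in place of code of your own. Each camera call takes 0.05 s, during which the arm holds its last target. There are 200 camera calls.

## Task

Transfer the row of four sample jars of dried mushrooms from the steel carrier to the sample rack, in the order that the rack's coloured bay tabs call for: each upright and fully down in the bay of its own lid's colour. They are glass: keep them upright and set each one down gently rather than dropping it. Leave the white-lidded jar that is already in the rack, and the moisture meter on the bench, where they are.

Things in the scene. Friction and masses are not known exactly. Their poses are not given: they have to be found in the camera images.
- jar_red_center (a point): Loose glass jar of dried mushrooms, red screw lid, 0.16 kg, 52 mm across, 95 mm high (lid: top 19 mm, 51 mm across). Point: its centre, 47.5 mm above its foot; z: its axis, up. Starts in one of four cells in a row in a fixed steel carrier: cells 85 mm apart, 82 x 74 mm inside, walls 20 mm above the jar's foot; wire loops at the carrier's ends rise to 48 mm above the table.
- jar_yellow_center (a point): Loose glass jar of dried mushrooms, yellow screw lid, 0.16 kg, 52 mm across, 95 mm high (lid: top 19 mm, 51 mm across). Point: its centre, 47.5 mm above its foot; z: its axis, up. Starts in one of four cells in a row in a fixed steel carrier: cells 85 mm apart, 82 x 74 mm inside, walls 20 mm above the jar's foot; wire loops at the carrier's ends rise to 48 mm above the table.
- jar_green_center (a point): Loose glass jar of dried mushrooms, green screw lid, 0.16 kg, 52 mm across, 95 mm high (lid: top 19 mm, 51 mm across). Point: its centre, 47.5 mm above its foot; z: its axis, up. Starts in one of four cells in a row in a fixed steel carrier: cells 85 mm apart, 82 x 74 mm inside, walls 20 mm above the jar's foot; wire loops at the carrier's ends rise to 48 mm above the table.
- jar_blue_center (a point): Loose glass jar of dried mushrooms, blue screw lid, 0.16 kg, 52 mm across, 95 mm high (lid: top 19 mm, 51 mm across). Point: its centre, 47.5 mm above its foot; z: its axis, up. Starts in one of four cells in a row in a fixed steel carrier: cells 85 mm apart, 82 x 74 mm inside, walls 20 mm above the jar's foot; wire loops at the carrier's ends rise to 48 mm above the table.
- bay_red: Bay with a red floor mat and red label tabs, dark grey square walls, empty, fixed in the grey rack; 80 x 80 mm outside, 70 x 70 inside. Origin: centre of its underside; z up, the row of bays runs along y. Floor 5 mm and wall tops 22 mm above the origin; a standing jar's centre is 52.5 mm above it. Five bays 85 mm apart in one row, in varying order; the rack's end cheeks are 36 mm high.
- bay_yellow: Bay with a yellow floor mat and yellow label tabs, dark grey square walls, empty, fixed in the grey rack; 80 x 80 mm outside, 70 x 70 inside. Origin: centre of its underside; z up, the row of bays runs along y. Floor 5 mm and wall tops 22 mm above the origin; a standing jar's centre is 52.5 mm above it. Five bays 85 mm apart in one row, in varying order; the rack's end cheeks are 36 mm high.
- bay_green: Bay with a green floor mat and green label tabs, dark grey square walls, empty, fixed in the grey rack; 80 x 80 mm outside, 70 x 70 inside. Origin: centre of its underside; z up, the row of bays runs along y. Floor 5 mm and wall tops 22 mm above the origin; a standing jar's centre is 52.5 mm above it. Five bays 85 mm apart in one row, in varying order; the rack's end cheeks are 36 mm high.
- bay_blue: Bay with a blue floor mat and blue label tabs, dark grey square walls, empty, fixed in the grey rack; 80 x 80 mm outside, 70 x 70 inside. Origin: centre of its underside; z up, the row of bays runs along y. Floor 5 mm and wall tops 22 mm above the origin; a standing jar's centre is 52.5 mm above it. Five bays 85 mm apart in one row, in varying order; the rack's end cheeks are 36 mm high.
- jar_white_center (a point): An older retained jar of the same make and size with a white lid, loose, already standing in the rack's bay with white mat and tabs, anywhere in the row of five; it stays there. This point is its centre, half-way up.
- meter_center (a point): Orange hand-held moisture meter lying loose on the bench beside the work, 150 x 66 x 24 mm with two pins 35 mm long; it stays where it is. This point is the centre of its body; x points along it to the pins, z up.

How it is judged (in metres and radians):
At the end, for the whole second after the job is handed in: Each of the red, yellow, green and blue lidded jars stands released and at rest in the bay of its colour: centre within 13 mm of the bay's centre in plan, within 5 mm of its standing height, upright within 5 degrees; the white-lidded jar is within 15 mm of its start and upright (horizontal distance between jar_red_center and bay_red below 0.013 m and z of jar_red_center in the frame of bay_red between 0.0475 and 0.0575 m and angle between each of jar_red_center, jar_yellow_center, jar_green_center, jar_blue_center, jar_white_center's own z axis and vertical below 0.09 rad and linear speed of each of jar_red, jar_yellow, jar_green, jar_blue below 0.02 m/s and horizontal distance between jar_yellow_center and bay_yellow below 0.013 m and z of jar_yellow_center in the frame of bay_yellow between 0.0475 and 0.0575 m and horizontal distance between jar_green_center and bay_green below 0.013 m and z of jar_green_center in the frame of bay_green between 0.0475 and 0.0575 m and horizontal distance between jar_blue_center and bay_blue below 0.013 m and z of jar_blue_center in the frame of bay_blue between 0.0475 and 0.0575 m and distance of jar_white_center from where it was at the start of the episode below 0.015 m); the robot touches nothing.
It fails at once if a sample jar is tipped far over (more than 40 degrees) (angle between any of jar_red_center, jar_yellow_center, jar_green_center, jar_blue_center's own z axis and vertical above 0.7 rad).
It fails at once if a jar is dropped or rammed into its bay: still moving faster than 0.45 m/s within the last 12 mm above its floor ((horizontal distance between jar_red_center and bay_red below 0.03 m and z of jar_red_center in the frame of bay_red below 0.0645 m and linear speed of jar_red above 0.45 m/s) or (horizontal distance between jar_yellow_center and bay_yellow below 0.03 m and z of jar_yellow_center in the frame of bay_yellow below 0.0645 m and linear speed of jar_yellow above 0.45 m/s) or (horizontal distance between jar_green_center and bay_green below 0.03 m and z of jar_green_center in the frame of bay_green below 0.0645 m and linear speed of jar_green above 0.45 m/s) or (horizontal distance between jar_blue_center and bay_blue below 0.03 m and z of jar_blue_center in the frame of bay_blue below 0.0645 m and linear speed of jar_blue above 0.45 m/s)).
It fails at once if the white-lidded jar is disturbed: shifted more than 15 mm or tipped (distance of jar_white_center from where it was at the start of the episode above 0.015 m or angle between jar_white_center's own z axis and vertical above 0.3 rad).
It fails at once if the moisture meter is shifted more than 20 mm (distance of meter_center from where it was at the start of the episode above 0.02 m).
It also fails if it takes over 96 s, if anything falls off the work surface, if the arm or the gripper's body presses on something with over 40 N, if the wrist force passes 120 N, or if a joint passes its speed limit or range.

## Working session

There is one attempt and no reset: what is moved stays moved. The work goes in short steps, Python scripts to look and compute and a tool call to move; the robot and the scene stay as the last step left them, time stands still between calls to the robot, and variables do not carry over. Pictures are saved under pics/ and viewed, about 12 in all and at most 16, crops included, and the job is handed in when it is done.

Besides the shell and the picture viewer there is one more tool, called after "Emit:" in YAML: its name, and indented under it one key for each argument. play_rows: Moves the arm, as the interface text tells. Its arguments: {"type":"object","properties":{"series":{"type":"array","items":{"type":"array","items":{"type":"number"}}}},"required":["series"]}

```bash
mkdir -p pics; ls; cat > h.py <<'E'
import numpy as np, cv2
from bench import read_state, get_image, job_done
from scipy.spatial.transform import Rotation as R
def ray(im,u,v,z):
    K=np.array(im["intrinsics"]);d=np.linalg.inv(K)@[u,v,1]
    q=np.array(im["orientation"]);M=R.from_quat(q).as_matrix() if q.size==4 else q
    d=M@d;o=np.array(im["origin"]);return o+d*(z-o[2])/d[2]
def save(im,n): cv2.imwrite("pics/"+n,im["color"][:,:,::-1])
E
python3 - <<'E'
from h import *
for n in("top","side"):
    im=get_image(n);save(im,n+"0.png");print(n,im["intrinsics"],im["origin"],im["orientation"])
print(read_state())
E
```

```text
pics
top [[376.8370641    0.         253.27120216]
 [  0.         376.8370641  190.3285565 ]
 [  0.           0.           1.        ]] [394.55484596 -93.62002318 923.77780849] [ 0.71521342 -0.69432476  0.05803066 -0.05491211]
side [[413.30520289   0.         262.03946817]
 [  0.         413.30520289 186.90183969]
 [  0.           0.           1.        ]] [433.42846223 855.79534954 657.85435554] [-0.05261029  0.86765373 -0.49410202  0.01650353]
{'clock': 0.1, 'joints': array([-9.05346225e-01,  3.85495982e-01,  6.76120408e-03, -4.08956340e-04,
       -1.19402076e+00, -2.58601563e-01]), 'joint_vel': array([-0.00059042, -0.00224891,  0.00382876,  0.00157509,  0.00137177,
       -0.0005967 ]), 'joint_efforts': array([-4.05154051e-04, -3.93318129e+01,  1.88930511e+01,  4.19795573e+00,
       -2.57896798e-03,  3.21890333e-06]), 'position': array([ 247.12516749, -573.49766818,  230.32449125]), 'ee_rot': array([ 0.38810846,  0.59102028, -0.5903252 , -0.38933661]), 'contact_force': array([-0.9361852 ,  0.19854567, -0.42792759]), 'wrist_torque': array([-0.0015762 ,  0.03952026, -0.00847601]), 'gripper_width': 85.78890858078279}
```

View pics/top0.png

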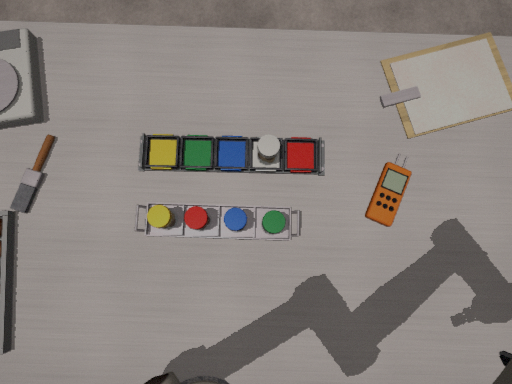

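View pics/side0.png

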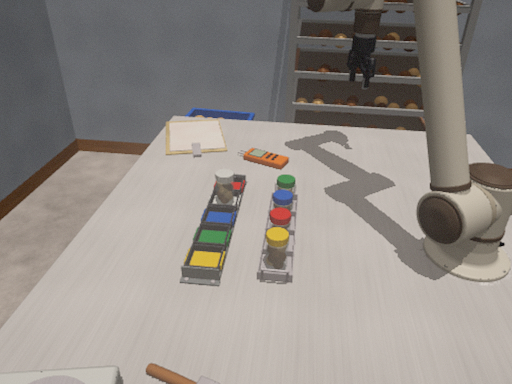

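Top view: the rack is at row ~153 with yellow, green, blue, white, red mats at u≈163, 198, 232, 267, 301. The carrier is at row ~218 with yellow, red, blue, green lids at u≈159, 197, 236, 274. The meter is at (389,193), clear of the work.

```bash
cat >> h.py <<'E'
HUE={"red":(0,0),"yellow":(28,0),"green":(65,0),"blue":(113,0)}
def blobs(im,box):
    u0,v0,u1,v1=box;hsv=cv2.cvtColor(im["color"],cv2.COLOR_RGB2HSV).astype(int);out={}
    for n,(h,_) in HUE.items():
        d=np.abs(hsv[...,0]-h);d=np.minimum(d,180-d)
        m=((d<12)&(hsv[...,1]>150)&(hsv[...,2]>60)).astype(np.uint8)
        k=np.zeros_like(m);k[v0:v1,u0:u1]=m[v0:v1,u0:u1]
        c,_=cv2.findContours(k,0,2)
        if c:
            c=max(c,key=cv2.contourArea);out[n]=(cv2.minEnclosingCircle(c),cv2.minAreaRect(c),cv2.contourArea(c))
    return out
E
python3 - <<'E'
from h import *
im=get_image("top")
B={}
for nm,box,z in(("lid",(130,195,310,245),98),("mat",(130,130,330,178),5)):
    for n,(c,r,a) in blobs(im,box).items():
        p=c[0] if nm=="lid" else r[0]; B[nm,n]=ray(im,*p,z); print(nm,n,np.round(p,1),np.round(c[1],1),np.round(r[1],1),round(r[2],1),a,np.round(B[nm,n],1))
s=read_state();print(R.from_quat(s["ee_rot"]).as_matrix().round(3))
for nm,o in(("lid","yellow red blue green"),("mat","yellow green blue red")):
    P=np.array([B[nm,k] for k in o.split()]);print(np.diff(P,axis=0).round(1),np.degrees(np.arctan2(*(P[-1]-P[0])[:2])))
save({"color":cv2.resize(im["color"][120:250,125:335],None,fx=3.8,fy=3.8,interpolation=2)},"crop1.png")
im=get_image("side")
for nm,box,z in(("lid",(255,165,310,260),98),("mat",(180,170,250,290),5)):
    for n,(c,r,a) in blobs(im,box).items(): print(nm,n,np.round(c[0],1),c[1],a)
E
```

```text
lid red [195.5 217.7] 11.8 [22.6 21.9] 45.0 382.5 [463.2  29.5  98. ]
lid yellow [159.  215.9] 12.1 [23.3 21.5] 26.6 380.0 [464.8 109.7  98. ]
lid green [270. 211.] 0.0 [0. 0.] 0.0 0.0 [ 482.8 -133.5   98. ]
lid blue [235.  218.8] 11.2 [21.2 21.2] 45.0 348.0 [463.4 -57.   98. ]
mat red [300.  155.5] 18.0 [25. 26.] 90.0 634.0 [ 634.8 -210.1    5. ]
mat yellow [162.4 152. ] 18.1 [26.7 25.1] 2.3 615.5 [633.2 135.1   5. ]
mat green [187. 142.] 2.2 [2. 4.] 90.0 1.5 [661.   74.9   5. ]
mat blue [231.  153.5] 17.7 [25. 26.] 90.0 613.5 [634.6 -37.    5. ]
[[-0.396 -0.001 -0.918]
 [ 0.918  0.002 -0.396]
 [ 0.002 -1.     0.   ]]
[[ -1.6 -80.1   0. ]
 [  0.2 -86.6   0. ]
 [ 19.4 -76.4   0. ]] 175.77184135753956
[[  27.8  -60.2    0. ]
 [ -26.4 -111.9    0. ]
 [   0.2 -173.2    0. ]] 179.73293460551594
lid red [280. 214.] 10.049975395202637 171.0
lid yellow [276.6 235.5] 10.932642936706543 222.5
mat red [236.8 185.2] 3.9213380813598633 30.0
mat yellow [204.5 258.5] 15.508162498474121 340.0
mat blue [227. 221.] 9.999999747378752e-05 0.0
```

View pics/crop1.png

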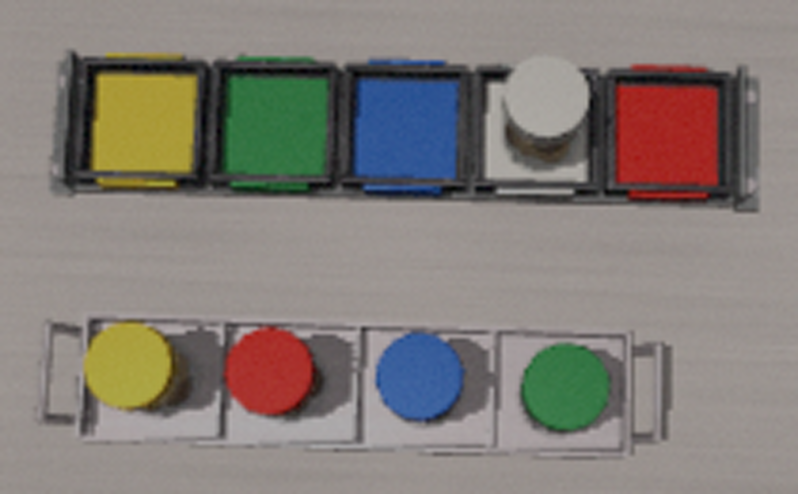

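Emit:
play_rows:
  series:
    - [0, 0, 0, 0, -0.147, 0, 0.085]
    - [0, 0, 0, 0, -0.147, 0, 0.085]
    - [0, 0, 0, 0, -0.147, 0, 0.085]
    - [0, 0, 0, 0, -0.147, 0, 0.085]
    - [0, 0, 0, 0, -0.147, 0, 0.085]
    - [0, 0, 0, 0, -0.147, 0, 0.085]
    - [0, 0, 0, 0, -0.147, 0, 0.085]
    - [0, 0, 0, 0, -0.135, 0, 0.085]

```text
clock: 1.0
position: [246.6, -572.3, 227.8]
ee_rot: [-0.012, 0.709, -0.705, 0.01]
contact_force: [-0.1, 0.4, 0.6]
gripper_width: 85.3
```

```bash
sed -i 's/"green":(65,0)/"green":(70,0)/' h.py
cat >> h.py <<'E'
def st():
    s=read_state();M=R.from_quat(s["ee_rot"]).as_matrix()
    T=np.array([[-1,0,0],[0,0,-1],[0,-1,0.]]).T
    print("t",round(s["clock"],2),"pos",s["position"].round(1),"F",s["contact_force"].round(1),"w",round(s["gripper_width"],1),"rot fix(tool)",R.from_matrix(M.T@T).as_rotvec().round(3))
    return s,M
E
python3 - <<'E'
from h import *
st();im=get_image("top");hsv=cv2.cvtColor(im["color"],cv2.COLOR_RGB2HSV)
print(hsv[221,274],hsv[153,198])
g=im["color"][195:245,130:310];
for nm,box in(("lid",(130,195,310,245)),("mat",(130,130,330,178))):
    hs=hsv[box[1]:box[3],box[0]:box[2]].astype(int);c0=hsv[221,274] if nm=="lid" else hsv[153,198]
    m=((abs(hs[...,0]-int(c0[0]))<12)&(hs[...,1]>110)).astype(np.uint8)
    c=max(cv2.findContours(m,0,2)[0],key=cv2.contourArea);(u,v),r=cv2.minEnclosingCircle(c)
    if nm=="mat":(u,v)=cv2.minAreaRect(c)[0]
    print(nm,u+box[0],v+box[1],r,ray(im,u+box[0],v+box[1],98 if nm=="lid" else 5).round(1))
E
```

```text
t 1.0 pos [ 246.6 -572.3  227.8] F [-0.1  0.4  0.6] w 85.3 rot fix(tool) [0.006 0.03  0.003]
[ 67 137 119] [ 66 141 116]
lid 273.19879150390625 221.2650604248047 11.332489967346191 [ 460.4 -141.    98. ]
mat 196.5 152.5 17.691905975341797 [634.5  49.6   5. ]
```

Emit:
play_rows:
  series:
    - [-0.0214, 0, -0.0431, 0, -0.03, 0, 0.085]
    - [-0.0214, 0, -0.0431, 0, 0, 0, 0.085]
    - [-0.0214, 0, -0.0431, 0, 0, 0, 0.085]
    - [-0.0214, 0, -0.0431, 0, 0, 0, 0.085]
    - [-0.0214, 0, -0.0431, 0, 0, 0, 0.085]
    - [-0.0214, 0, -0.0431, 0, 0, 0, 0.085]
    - [-0.0214, 0, -0.0431, 0, 0, 0, 0.085]
    - [-0.0214, 0, -0.0431, 0, 0, 0, 0.085]
    - [-0.0214, 0, -0.0431, 0, 0, 0, 0.085]
    - [-0.0214, 0, -0.0431, 0, 0, 0, 0.085]

```text
clock: 2.05
position: [443.7, -120.7, 228.1]
ee_rot: [-0.01, 0.71, -0.705, 0.009]
contact_force: [1.0, -1.0, 0.7]
gripper_width: 85.4
```

```bash
python3 -c "
from h import *
st()"
```

```text
t 2.05 pos [ 443.7 -120.7  228.1] F [ 1.  -1.   0.7] w 85.4 rot fix(tool) [0.007 0.027 0.002]
```

Emit:
play_rows:
  series:
    - [-0.009, 0, 0.01, 0.005, 0.03, 0, 0.085]
    - [-0.008, 0.02, 0.01, 0, 0, 0, 0.085]
    - [0, 0.03, 0, 0, 0, 0, 0.085]
    - [0, 0.03, 0, 0, 0, 0, 0.085]
    - [0, 0, 0, 0, 0, 0, 0.085]

```text
clock: 2.55
position: [466.4, -134.1, 147.5]
ee_rot: [0.002, 0.708, -0.706, 0.001]
contact_force: [-1.4, 0.5, -0.3]
gripper_width: 84.9
```

```bash
python3 -c "
from h import *
st();im=get_image('side');save({'color':cv2.resize(im['color'][100:300,180:340],None,fx=3,fy=3)},'s1.png')"
```

```text
t 2.55 pos [ 466.4 -134.1  147.5] F [-1.4  0.5 -0.3] w 84.9 rot fix(tool) [ 0.002 -0.002 -0.005]
```

View pics/s1.png

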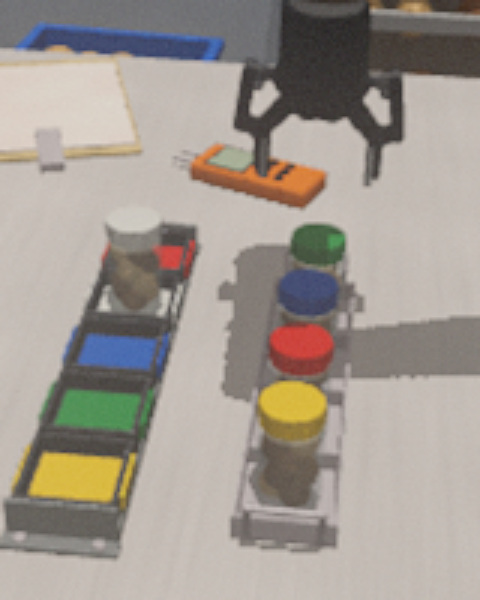

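The gripper is open along x, centred above the green jar (crop ~318,245) and clear of everything. Next: align and descend.

Emit:
play_rows:
  series:
    - [0.006, 0.02, 0.008, 0, 0, 0.005, 0.085]
    - [0, 0.02, 0, 0, 0, 0, 0.085]
    - [0, 0, 0, 0, 0, 0, 0.085]

```text
clock: 2.9
position: [466.4, -144.0, 114.2]
ee_rot: [-0.01, -0.707, 0.707, -0.007]
contact_force: [-0.4, -0.3, 0.9]
gripper_width: 85.2
```

```bash
python3 -c "
from h import *
st()"
```

```text
t 2.9 pos [ 466.4 -144.   114.2] F [-0.4 -0.3  0.9] w 85.2 rot fix(tool) [-0.001 -0.004 -0.024]
```

Emit:
play_rows:
  series:
    - [0.003, 0.018, -0.001, 0, 0, -0.02, 0.085]
    - [0.001, 0.02, 0, 0, 0, 0, 0.085]
    - [0, 0.02, 0, 0, 0, 0, 0.085]
    - [0, 0.008, 0, 0, 0, 0, 0.085]
    - [0, 0, 0, 0, 0, 0, 0.085]

```text
clock: 3.4
position: [472.1, -144.7, 57.2]
ee_rot: [-0.01, -0.706, 0.708, -0.006]
contact_force: [-0.2, 0.1, 0.2]
gripper_width: 84.7
```

```bash
python3 -c "
from h import *
st()"
```

```text
t 3.4 pos [ 472.1 -144.7   57.2] F [-0.2  0.1  0.2] w 84.7 rot fix(tool) [-0.003 -0.006 -0.023]
```

Emit:
play_rows:
  series:
    - [0.006, 0, -0.001, 0, 0, -0.02, 0.085]
    - [0.004, 0, 0, 0, 0, -0.01, 0.085]
    - [0, 0, 0, 0, 0, 0, 0.085]

```text
clock: 3.7
position: [463.9, -143.8, 60.7]
ee_rot: [-0.001, -0.706, 0.708, 0.003]
contact_force: [0.3, 0.4, -0.9]
gripper_width: 84.8
```

```bash
python3 -c "
from h import *
st()"
```

```text
t 3.7 pos [ 463.9 -143.8   60.7] F [ 0.3  0.4 -0.9] w 84.8 rot fix(tool) [-0.003 -0.005  0.003]
```

Emit:
play_rows:
  series:
    - [0.002, 0.01, 0, 0, 0, 0, 0.085]
    - [0.001, 0.01, 0, 0, 0, 0, 0.085]
    - [0, 0, 0, 0, 0, 0, 0.085]

```text
clock: 4.0
position: [461.1, -143.8, 40.4]
ee_rot: [-0.002, -0.706, 0.708, 0.002]
contact_force: [-1.2, -0.2, 0.2]
gripper_width: 85.4
```

```bash
python3 -c "
from h import *
st();im=get_image('side');save({'color':cv2.resize(im['color'][130:230,220:340],None,fx=5,fy=5)},'s2.png')"
```

```text
t 4.0 pos [ 461.1 -143.8   40.4] F [-1.2 -0.2  0.2] w 85.4 rot fix(tool) [-0.003 -0.005  0.   ]
```

View pics/s2.png

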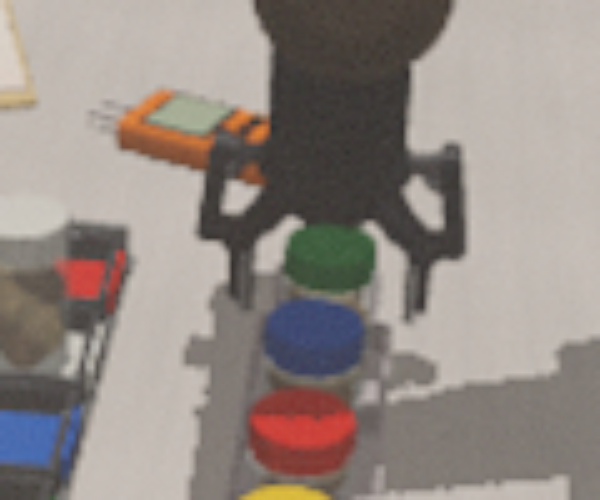

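The green lid (330,258) is midway between the fingertips (240 and 415). Closing.

Emit:
play_rows:
  series:
    - [0, 0, 0, 0, 0, 0, 0.03]
    - [0, 0, 0, 0, 0, 0, 0.03]
    - [0, 0, 0, 0, 0, 0, 0.03]
    - [0, 0, 0, 0, 0, 0, 0.03]
    - [0, 0, 0, 0, 0, 0, 0.03]
    - [0, 0, 0, 0, 0, 0, 0.03]
    - [0, 0, 0, 0, 0, 0, 0.03]
    - [0, 0, 0, 0, 0, 0, 0.03]

```text
clock: 4.85
position: [461.4, -143.9, 40.8]
ee_rot: [-0.002, -0.706, 0.708, 0.002]
contact_force: [0.1, 0.3, -1.2]
gripper_width: 50.9
```

```bash
python3 -c "
from h import *
st()"
```

```text
t 4.85 pos [ 461.4 -143.9   40.8] F [ 0.1  0.3 -1.2] w 50.9 rot fix(tool) [-0.004 -0.005  0.   ]
```

Emit:
play_rows:
  series:
    - [0, -0.005, 0, 0, 0, 0, 0.03]
    - [0, -0.015, 0, 0, 0, 0, 0.03]
    - [0, -0.02, 0, 0, 0, 0, 0.03]
    - [0, -0.02, 0, 0, 0, 0, 0.03]
    - [0, -0.02, 0, 0, 0, 0, 0.03]
    - [0, -0.02, 0, 0, 0, 0, 0.03]
    - [0, -0.02, 0, 0, 0, 0, 0.03]
    - [0, -0.01, 0, 0, 0, 0, 0.03]
    - [0, 0, 0, 0, 0, 0, 0.03]

```text
clock: 5.75
position: [459.3, -143.2, 175.8]
ee_rot: [-0.001, -0.706, 0.708, 0.004]
contact_force: [0.1, 0.0, -2.0]
gripper_width: 50.7
```

```bash
python3 -c "
from h import *
st()"
```

```text
t 5.75 pos [ 459.3 -143.2  175.8] F [ 0.1  0.  -2. ] w 50.7 rot fix(tool) [-0.003 -0.006  0.005]
```

Emit:
play_rows:
  series:
    - [-0.01, 0, -0.011, 0, -0.003, 0, 0.03]
    - [-0.019, 0, -0.021, 0, 0, 0, 0.03]
    - [-0.019, 0, -0.021, 0, 0, 0, 0.03]
    - [-0.019, 0, -0.021, 0, 0, 0, 0.03]
    - [-0.019, 0, -0.021, 0, 0, 0, 0.03]
    - [-0.019, 0, -0.021, 0, 0, 0, 0.03]
    - [-0.019, 0, -0.021, 0, 0, 0, 0.03]
    - [-0.019, 0, -0.021, 0, 0, 0, 0.03]
    - [-0.019, 0, -0.021, 0, 0, 0, 0.03]
    - [-0.01, 0, -0.011, 0, 0, 0, 0.03]

```text
clock: 6.75
position: [634.5, 57.9, 157.6]
ee_rot: [0.008, -0.705, 0.709, 0.012]
contact_force: [-0.8, -0.3, -2.3]
gripper_width: 50.8
```

```bash
python3 -c "
from h import *
st()"
```

```text
t 6.75 pos [634.5  57.9 157.6] F [-0.8 -0.3 -2.3] w 50.8 rot fix(tool) [-0.005 -0.006  0.027]
```

Emit:
play_rows:
  series:
    - [0.002, 0, 0.005, -0.004, -0.005, 0.025, 0.03]
    - [0, 0, 0.004, 0, 0, 0, 0.03]
    - [0, 0, 0, 0, 0, 0, 0.03]

```text
clock: 7.05
position: [633.0, 52.9, 150.8]
ee_rot: [0.005, -0.706, 0.708, 0.003]
contact_force: [-0.5, -0.2, -1.6]
gripper_width: 50.6
```

```bash
python3 - <<'E'
from h import *
st();im=get_image('side');a=cv2.resize(im['color'][130:290,160:320],None,fx=2.4,fy=2.4)
im=get_image('top');b=cv2.resize(im['color'][100:260,130:290],None,fx=2.4,fy=2.4);save({"color":np.hstack([a,b])},"c3.png")
E
```

```text
t 7.05 pos [633.   52.9 150.8] F [-0.5 -0.2 -1.6] w 50.6 rot fix(tool) [-0.003  0.003  0.01 ]
```

View pics/c3.png

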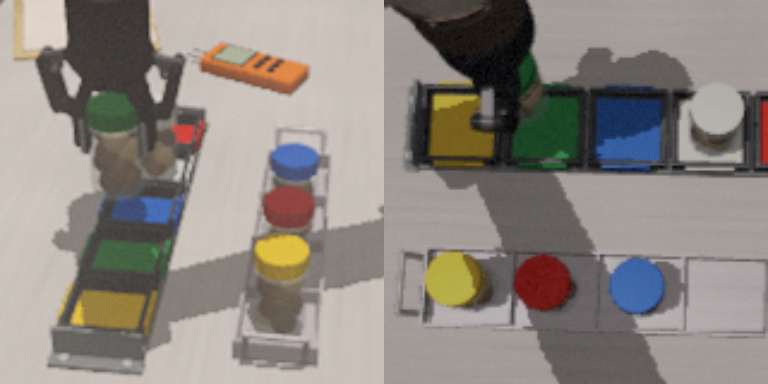

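Green is held upright above its bay. Correcting y and lowering.

Emit:
play_rows:
  series:
    - [0.001, 0.005, 0.004, -0.003, 0, 0.01, 0.03]
    - [0, 0.015, 0.003, 0, 0, 0, 0.03]
    - [0, 0.015, 0, 0, 0, 0, 0.03]
    - [0, 0.015, 0, 0, 0, 0, 0.03]
    - [0, 0.01, 0, 0, 0, 0, 0.03]
    - [0, 0, 0, 0, 0, 0, 0.03]

```text
clock: 7.75
position: [631.7, 43.4, 89.6]
ee_rot: [0.002, 0.708, -0.706, 0.001]
contact_force: [-0.1, -0.3, -1.9]
gripper_width: 50.2
```

```bash
python3 -c "
from h import *
st()"
```

```text
t 7.75 pos [631.7  43.4  89.6] F [-0.1 -0.3 -1.9] w 50.2 rot fix(tool) [ 0.002 -0.    -0.004]
```

Emit:
play_rows:
  series:
    - [0, 0.01, -0.002, 0, 0, 0, 0.03]
    - [0, 0.01, 0, 0, 0, 0, 0.03]
    - [0, 0.01, 0, 0, 0, 0, 0.03]
    - [0, 0.004, 0, 0, 0, 0, 0.03]
    - [0, 0, 0, 0, 0, 0, 0.03]

```text
clock: 8.25
position: [632.8, 45.7, 54.2]
ee_rot: [0.003, 0.708, -0.706, 0.002]
contact_force: [0.2, -0.0, -0.9]
gripper_width: 50.3
```

```bash
python3 -c "
from h import *
st()"
```

```text
t 8.25 pos [632.8  45.7  54.2] F [ 0.2 -0.  -0.9] w 50.3 rot fix(tool) [ 0.003 -0.    -0.007]
```

Foot is ~11 mm above the floor. Last steps, slowly.

Emit:
play_rows:
  series:
    - [0, 0.004, 0, 0, 0, -0.005, 0.03]
    - [0, 0.003, 0, 0, 0, 0, 0.03]
    - [0, 0.002, 0, 0, 0, 0, 0.03]
    - [0, 0, 0, 0, 0, 0, 0.03]

```text
clock: 8.65
position: [633.7, 46.1, 53.6]
ee_rot: [0.0, 0.707, -0.707, 0.002]
contact_force: [-0.9, 0.1, -0.8]
gripper_width: 50.9
```

```bash
python3 -c "
from h import *
st()"
```

```text
t 8.65 pos [633.7  46.1  53.6] F [-0.9  0.1 -0.8] w 50.9 rot fix(tool) [ 0.001  0.003 -0.004]
```

Emit:
play_rows:
  series:
    - [0.001, 0.006, 0, 0, 0, 0, 0.03]
    - [0, 0.006, 0, 0, 0, 0, 0.03]
    - [0, 0, 0, 0, 0, 0, 0.03]

```text
clock: 8.95
position: [635.1, 46.9, 54.6]
ee_rot: [-0.001, -0.707, 0.708, -0.006]
contact_force: [0.8, 0.3, -1.9]
gripper_width: 51.2
```

```bash
python3 -c "
from h import *
st()"
```

```text
t 8.95 pos [635.1  46.9  54.6] F [ 0.8  0.3 -1.9] w 51.2 rot fix(tool) [-0.001  0.007 -0.01 ]
```

```bash
python3 - <<'E'
from h import *
s,_=st();print(s["joints"].round(4),s["joint_vel"].round(4),s["joint_efforts"].round(1),s["wrist_torque"].round(2));im=get_image('side');a=cv2.resize(im['color'][160:290,170:300],None,fx=4,fy=4,interpolation=2);save({"color":a},"c4.png");st()
E
```

```text
t 8.95 pos [635.1  46.9  54.6] F [ 0.8  0.3 -1.9] w 51.2 rot fix(tool) [-0.001  0.007 -0.01 ]
[ 0.3294  0.5657 -0.1792  0.0058 -0.8171 -0.3267] [ 0.003  -0.0418  0.0254  0.0136 -0.0737 -0.0062] [ -0.  -46.2  15.8   3.7  -0.1  -0. ] [ 0.03 -0.01  0.03]
t 9.0 pos [635.8  47.   54.7] F [-0.6  0.7 -1.5] w 50.9 rot fix(tool) [-0.001  0.007 -0.011]
```

View pics/c4.png

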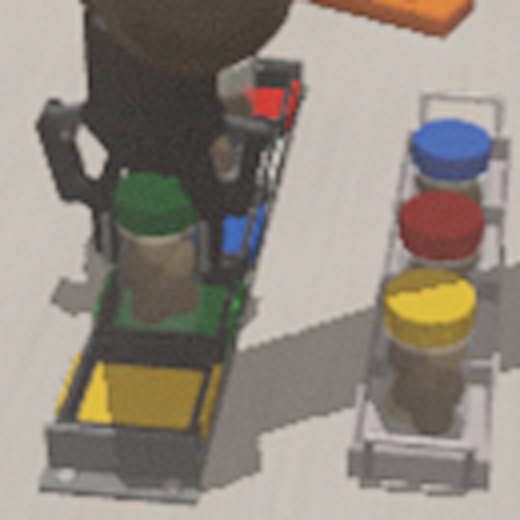

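```bash
cat >> h.py <<'E'
def proj(im,p):
    M=R.from_quat(im["orientation"]).as_matrix();c=M.T@(np.array(p)-im["origin"]);q=np.array(im["intrinsics"])@c;return q[:2]/q[2]
E
python3 - <<'E'
from h import *
im=get_image('side')
hsv=cv2.cvtColor(im["color"],cv2.COLOR_RGB2HSV).astype(int)
m=((abs(hsv[...,0]-67)<14)&(hsv[...,1]>100)).astype(np.uint8)[190:225,190:230]
c=max(cv2.findContours(m,0,2)[0],key=cv2.contourArea);x,y,w,h=cv2.boundingRect(c);print("lid bbox",x+190,y+190,w,h)
a=np.linspace(0,6.28,60)
for z0 in(5,12,17,22):
    P=[proj(im,[633+25.5*np.cos(t),47.5+25.5*np.sin(t),z]) for t in a for z in(z0+95,z0+76)];P=np.array(P);print(z0,P.min(0).round(1),P.max(0).round(1))
# rack outside bottom corner near the camera & carrier lids
for z0 in(0,5,10,15):
    P=np.array([proj(im,[464+25.5*np.cos(t),110.5+25.5*np.sin(t),z]) for t in a for z in(z0+95,z0+76)]);print("yel lid",z0,P.min(0).round(1),P.max(0).round(1))
b=blobs(im,(255,165,310,260))["yellow"];print(b[1])
E
```

```text
lid bbox 212 209 1 1
5 [199.5 204.1] [221.1 222.5]
12 [199.4 201.7] [221.  220.1]
17 [199.3 199.9] [221.  218.4]
22 [199.1 198.2] [220.9 216.6]
yel lid 0 [266.8 226.5] [289.7 247.1]
yel lid 5 [266.8 224.7] [289.9 245.3]
yel lid 10 [266.9 223. ] [290.  243.5]
yel lid 15 [267.  221.2] [290.1 241.8]
((277.0, 236.5), (17.0, 22.0), 90.0)
```

Emit:
play_rows:
  series:
    - [0.003, 0, 0, 0, -0.005, -0.01, 0.03]
    - [0, 0.006, 0, 0, 0, 0, 0.03]

```text
clock: 9.25
position: [632.5, 47.0, 52.5]
ee_rot: [0.006, -0.706, 0.708, -0.005]
contact_force: [-23.6, 6.0, 59.0]
gripper_width: 50.4
```

```bash
python3 -c "
from h import *
st()"
```

```text
t 9.25 pos [632.5  47.   52.5] F [-23.6   6.   59. ] w 50.4 rot fix(tool) [-0.003  0.015  0.001]
```

Emit:
play_rows:
  series:
    - [0, -0.001, 0, 0, 0, 0, 0.03]
    - [0, 0, 0, 0, 0, 0, 0.03]

```text
clock: 9.45
position: [633.0, 47.5, 55.0]
ee_rot: [0.005, -0.706, 0.708, -0.006]
contact_force: [0.0, 0.4, -1.1]
gripper_width: 50.9
```

```bash
python3 - <<'E'
from h import *
st();im=get_image('side');a=cv2.resize(im['color'][180:270,180:270],None,fx=6,fy=6,interpolation=2);save({"color":a},"c5.png")
E
```

```text
t 9.45 pos [633.   47.5  55. ] F [ 0.   0.4 -1.1] w 50.9 rot fix(tool) [-0.003  0.015 -0.   ]
```

View pics/c5.png

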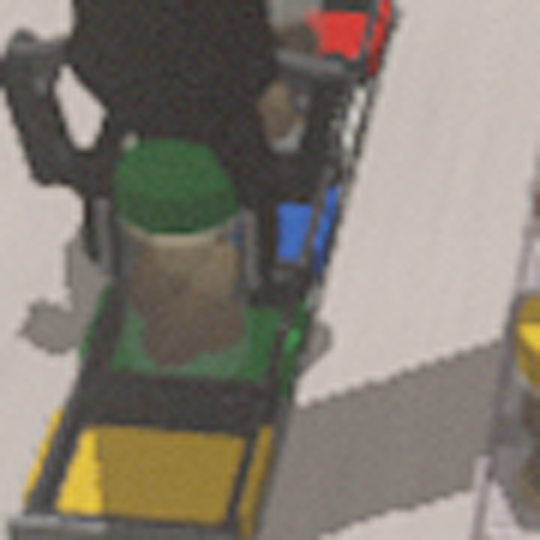

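The jar foot sits inside the green mat (crop ~195,365), and the push gave firm floor contact, so the rack floor is higher than I assumed. Releasing.

Emit:
play_rows:
  series:
    - [0, 0.002, 0, 0, 0, 0, 0.03]
    - [0, 0, 0, 0, 0, 0, 0.06]
    - [0, 0, 0, 0, 0, 0, 0.085]
    - [0, 0, 0, 0, 0, 0, 0.085]
    - [0, 0, 0, 0, 0, 0, 0.085]
    - [0, 0, 0, 0, 0, 0, 0.085]

```text
clock: 10.1
position: [632.1, 46.5, 49.2]
ee_rot: [0.007, -0.705, 0.709, -0.003]
contact_force: [-0.1, -0.0, -0.0]
gripper_width: 85.0
```

Emit:
play_rows:
  series:
    - [0, -0.01, 0, 0, 0, 0, 0.085]
    - [0, -0.02, 0, 0, 0, 0, 0.085]
    - [0, -0.025, 0, 0, 0, 0, 0.085]
    - [0, -0.03, 0, 0, 0, 0, 0.085]
    - [0, -0.03, 0, 0, 0, 0, 0.085]
    - [0, 0, 0, 0, 0, 0, 0.085]

```text
clock: 10.7
position: [632.9, 46.6, 170.8]
ee_rot: [0.008, -0.705, 0.709, -0.003]
contact_force: [0.9, 0.2, 0.2]
gripper_width: 84.9
```

```bash
python3 - <<'E'
from h import *
st();im=get_image('side');a=cv2.resize(im['color'][170:260,180:280],None,fx=6,fy=6,interpolation=2);save({"color":a},"c6.png")
E
```

```text
t 10.7 pos [632.9  46.6 170.8] F [0.9 0.2 0.2] w 84.9 rot fix(tool) [-0.006  0.016  0.006]
```

View pics/c6.png

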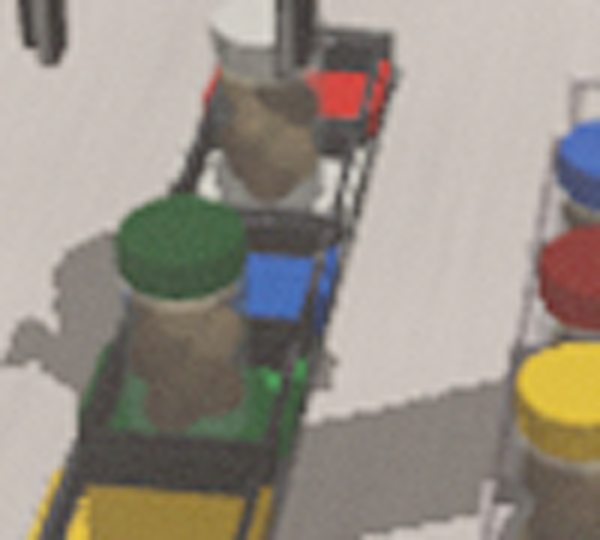

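Green stands upright in the green bay, released. Going to the blue jar at (463,-57).

Emit:
play_rows:
  series:
    - [0.028, 0, 0.017, -0.006, 0.016, 0.006, 0.085]
    - [0.028, 0, 0.017, 0, 0, 0, 0.085]
    - [0.028, 0, 0.017, 0, 0, 0, 0.085]
    - [0.028, 0, 0.017, 0, 0, 0, 0.085]
    - [0.028, 0, 0.017, 0, 0, 0, 0.085]
    - [0.028, 0, 0.017, 0, 0, 0, 0.085]
    - [0, 0, 0, 0, 0, 0, 0.085]

```text
clock: 11.45
position: [452.7, -59.1, 164.4]
ee_rot: [0.004, -0.707, 0.707, 0.006]
contact_force: [0.0, 0.4, -0.3]
gripper_width: 85.3
```

```bash
python3 - <<'E'
from h import *
st();im=get_image('top')
hsv=cv2.cvtColor(im["color"],cv2.COLOR_RGB2HSV).astype(int)
m=((abs(hsv[...,0]-67)<14)&(hsv[...,1]>100)).astype(np.uint8);m[:125]=0;m[178:]=0;m[:,:170]=0;m[:,230:]=0
d=cv2.morphologyEx(m,cv2.MORPH_OPEN,np.ones((3,3)))
save({"color":cv2.resize(im["color"][115:250,125:335],None,fx=3.8,fy=3.8,interpolation=2)},"c7.png")
E
```

```text
t 11.45 pos [452.7 -59.1 164.4] F [ 0.   0.4 -0.3] w 85.3 rot fix(tool) [-0.    -0.002  0.014]
```

View pics/c7.png

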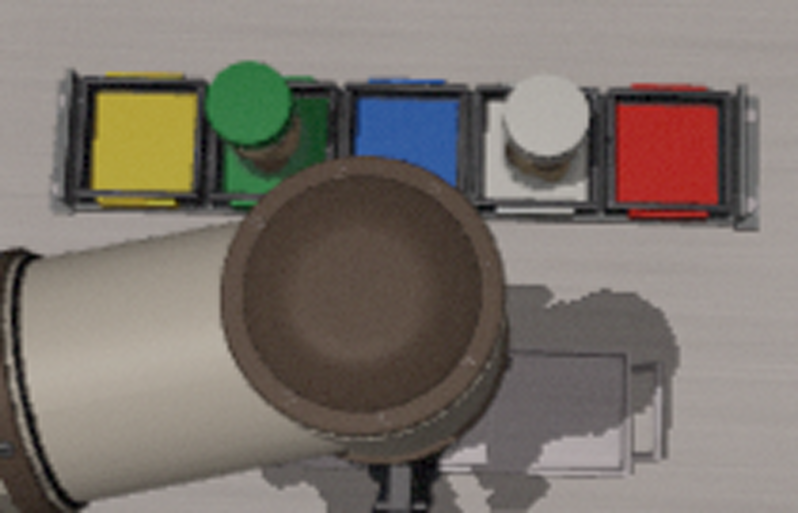

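```bash
python3 - <<'E'
from h import *
im=get_image('top')
for p in((190.5,142.1),(268.7,145.5)):
    for z in(100,110): print(p,z,ray(im,*p,z).round(1))
# wall-top outlines: tabs/walls of blue bay: print mats at z=15
for n,p in(("y",(162.4,152)),("g",(196.5,152.5)),("b",(231,153.5)),("r",(300,155.5))): print(n,ray(im,*p,15).round(1))
E
```

```text
(190.5, 142.1) 100 [633.4  49.6 100. ]
(190.5, 142.1) 110 [630.5  47.8 110. ]
(268.7, 145.5) 100 [ 631.  -127.2  100. ]
(268.7, 145.5) 110 [ 628.1 -126.8  110. ]
y [630.6 132.5  15. ]
g [631.9  48.   15. ]
b [632.  -37.6  15. ]
r [ 632.2 -208.9   15. ]
```

Emit:
play_rows:
  series:
    - [-0.008, 0.005, -0.001, 0, 0, 0.014, 0.085]
    - [0, 0.02, 0, 0, 0, 0, 0.085]
    - [0, 0.02, 0, 0, 0, 0, 0.085]
    - [0, 0.02, 0, 0, 0, 0, 0.085]
    - [0, 0, 0, 0, 0, 0, 0.085]

```text
clock: 12.05
position: [472.0, -54.2, 96.5]
ee_rot: [-0.003, -0.707, 0.707, -0.004]
contact_force: [-0.8, -0.6, 1.0]
gripper_width: 85.1
```

```bash
python3 -c "
from h import *
st()"
```

```text
t 12.05 pos [472.  -54.2  96.5] F [-0.8 -0.6  1. ] w 85.1 rot fix(tool) [-0.     0.002 -0.01 ]
```

Emit:
play_rows:
  series:
    - [0.007, 0, 0.0035, 0, 0, -0.01, 0.085]
    - [0.004, 0.015, 0, 0, 0, 0, 0.085]
    - [0.002, 0.015, 0, 0, 0, 0, 0.085]
    - [0, 0, 0, 0, 0, 0, 0.085]

```text
clock: 12.45
position: [462.2, -56.9, 67.4]
ee_rot: [0.001, -0.707, 0.707, -0.003]
contact_force: [0.4, -0.0, -1.0]
gripper_width: 85.1
```

```bash
python3 -c "
from h import *
st()"
```

```text
t 12.45 pos [462.2 -56.9  67.4] F [ 0.4 -0.  -1. ] w 85.1 rot fix(tool) [-0.     0.005 -0.003]
```

Down 27 mm, then close.

Emit:
play_rows:
  series:
    - [0.002, 0.012, 0, 0, 0, 0, 0.085]
    - [0.002, 0.012, 0, 0, 0, 0, 0.085]
    - [0, 0.002, 0, 0, 0, 0, 0.085]
    - [0, 0, 0, 0, 0, 0, 0.085]

```text
clock: 12.85
position: [462.9, -56.3, 45.4]
ee_rot: [0.002, 0.707, -0.707, 0.007]
contact_force: [0.1, 0.2, 0.1]
gripper_width: 85.0
```

Emit:
play_rows:
  series:
    - [0, 0, 0, 0, 0, 0, 0.03]
    - [0, 0, 0, 0, 0, 0, 0.03]
    - [0, 0, 0, 0, 0, 0, 0.03]
    - [0, 0, 0, 0, 0, 0, 0.03]
    - [0, 0, 0, 0, 0, 0, 0.03]
    - [0, 0, 0, 0, 0, 0, 0.03]
    - [0, 0, 0, 0, 0, 0, 0.03]
    - [0, 0, 0, 0, 0, 0, 0.03]

```text
clock: 13.65
position: [464.3, -56.1, 48.0]
ee_rot: [0.003, 0.708, -0.707, 0.008]
contact_force: [0.4, 0.2, -1.1]
gripper_width: 50.4
```

```bash
python3 -c "
from h import *
st()"
```

```text
t 13.65 pos [464.3 -56.1  48. ] F [ 0.4  0.2 -1.1] w 50.4 rot fix(tool) [ 0.001  0.007 -0.016]
```

Emit:
play_rows:
  series:
    - [0, -0.005, 0, 0, 0, 0, 0.03]
    - [0, -0.015, 0, 0, 0, 0, 0.03]
    - [0, -0.02, 0, 0, 0, 0, 0.03]
    - [0, -0.02, 0, 0, 0, 0, 0.03]
    - [0, -0.02, 0, 0, 0, 0, 0.03]
    - [0, -0.02, 0, 0, 0, 0, 0.03]
    - [0, -0.02, 0, 0, 0, 0, 0.03]
    - [0, -0.01, 0, 0, 0, 0, 0.03]
    - [0, 0, 0, 0, 0, 0, 0.03]

```text
clock: 14.55
position: [460.2, -56.6, 183.5]
ee_rot: [0.002, 0.708, -0.707, 0.006]
contact_force: [-0.4, 0.5, -2.1]
gripper_width: 50.9
```

Emit:
play_rows:
  series:
    - [-0.009, -0.001, -0.001, 0, 0.005, 0, 0.03]
    - [-0.018, -0.001, -0.002, 0, 0, 0, 0.03]
    - [-0.018, -0.001, -0.002, 0, 0, 0, 0.03]
    - [-0.018, -0.001, -0.002, 0, 0, 0, 0.03]
    - [-0.018, -0.001, -0.002, 0, 0, 0, 0.03]
    - [-0.018, -0.001, -0.002, 0, 0, 0, 0.03]
    - [-0.018, -0.001, -0.002, 0, 0, 0, 0.03]
    - [-0.018, -0.001, -0.002, 0, 0, 0, 0.03]
    - [-0.018, -0.001, -0.002, 0, 0, 0, 0.03]
    - [-0.009, -0.001, 0, 0, 0, 0, 0.03]

```text
clock: 15.55
position: [626.1, -39.0, 178.4]
ee_rot: [0.004, -0.707, 0.707, 0.006]
contact_force: [0.2, -0.7, -2.1]
gripper_width: 50.5
```

```bash
python3 -c "
from h import *
st()"
```

```text
t 15.55 pos [626.1 -39.  178.4] F [ 0.2 -0.7 -2.1] w 50.5 rot fix(tool) [-0.001 -0.002  0.013]
```

Emit:
play_rows:
  series:
    - [-0.002, 0.005, -0.001, 0, 0, 0.018, 0.03]
    - [0, 0.015, 0, 0, 0, 0, 0.03]
    - [0, 0.018, 0, 0, 0, 0, 0.03]
    - [0, 0.018, 0, 0, 0, 0, 0.03]
    - [0, 0.018, 0, 0, 0, 0, 0.03]
    - [0, 0.008, 0, 0, 0, 0, 0.03]
    - [0, 0, 0, 0, 0, 0, 0.03]

```text
clock: 16.25
position: [627.7, -38.8, 84.7]
ee_rot: [0.001, -0.706, 0.708, 0.004]
contact_force: [0.0, -0.6, -1.8]
gripper_width: 50.6
```

```bash
python3 -c "
from h import *
st()"
```

```text
t 16.25 pos [627.7 -38.8  84.7] F [ 0.  -0.6 -1.8] w 50.6 rot fix(tool) [-0.003 -0.004  0.008]
```

Emit:
play_rows:
  series:
    - [-0.002, 0.006, -0.001, 0, 0, 0.012, 0.03]
    - [-0.001, 0.006, 0, 0, 0, 0, 0.03]
    - [0, 0.005, 0, 0, 0, 0, 0.03]
    - [0, 0, 0, 0, 0, 0, 0.03]

```text
clock: 16.65
position: [632.3, -37.7, 68.0]
ee_rot: [-0.004, -0.706, 0.708, -0.001]
contact_force: [0.6, 0.3, -2.2]
gripper_width: 50.6
```

```bash
python3 -c "
from h import *
st()"
```

```text
t 16.65 pos [632.3 -37.7  68. ] F [ 0.6  0.3 -2.2] w 50.6 rot fix(tool) [-0.003 -0.004 -0.008]
```

Emit:
play_rows:
  series:
    - [0.001, 0.003, 0, 0, 0, 0, 0.03]
    - [0.001, 0.004, 0, 0, 0, 0, 0.03]

```text
clock: 16.85
position: [631.3, -37.6, 61.9]
ee_rot: [-0.005, -0.706, 0.708, -0.003]
contact_force: [0.7, -0.4, -1.9]
gripper_width: 50.6
```

```bash
python3 -c "
from h import *
st()"
```

```text
t 16.85 pos [631.3 -37.6  61.9] F [ 0.7 -0.4 -1.9] w 50.6 rot fix(tool) [-0.003 -0.004 -0.011]
```

Emit:
play_rows:
  series:
    - [0.001, 0.002, 0, 0, 0, 0, 0.03]
    - [0, 0.002, 0, 0, 0, 0, 0.03]

```text
clock: 17.05
position: [630.4, -37.9, 59.9]
ee_rot: [-0.005, -0.706, 0.708, -0.003]
contact_force: [-5.8, 2.9, 15.3]
gripper_width: 50.6
```

```bash
python3 -c "
from h import *
st()"
```

```text
t 17.05 pos [630.4 -37.9  59.9] F [-5.8  2.9 15.3] w 50.6 rot fix(tool) [-0.004 -0.003 -0.012]
```

Floor contact (15 N) as predicted. Release and rise.

Emit:
play_rows:
  series:
    - [0, 0, 0, 0, 0, 0, 0.03]
    - [0, 0, 0, 0, 0, 0, 0.06]
    - [0, 0, 0, 0, 0, 0, 0.085]
    - [0, 0, 0, 0, 0, 0, 0.085]
    - [0, 0, 0, 0, 0, 0, 0.085]
    - [0, 0, 0, 0, 0, 0, 0.085]

```text
clock: 17.65
position: [631.8, -37.7, 61.6]
ee_rot: [-0.006, -0.706, 0.708, -0.005]
contact_force: [0.1, 0.0, 0.3]
gripper_width: 85.1
```

Emit:
play_rows:
  series:
    - [0, -0.01, 0, 0, 0, 0, 0.085]
    - [0, -0.02, 0, 0, 0, 0, 0.085]
    - [0, -0.025, 0, 0, 0, 0, 0.085]
    - [0, -0.03, 0, 0, 0, 0, 0.085]
    - [0, -0.03, 0, 0, 0, 0, 0.085]
    - [0, 0, 0, 0, 0, 0, 0.085]

```text
clock: 18.25
position: [630.1, -37.8, 183.2]
ee_rot: [-0.006, -0.705, 0.709, -0.005]
contact_force: [0.6, -0.5, 0.2]
gripper_width: 85.1
```

```bash
python3 - <<'E'
from h import *
st();im=get_image('side');save({"color":cv2.resize(im['color'][160:270,180:310],None,fx=5,fy=5,interpolation=2)},"c8.png")
E
```

```text
t 18.25 pos [630.1 -37.8 183.2] F [ 0.6 -0.5  0.2] w 85.1 rot fix(tool) [-0.005 -0.002 -0.015]
```

View pics/c8.png

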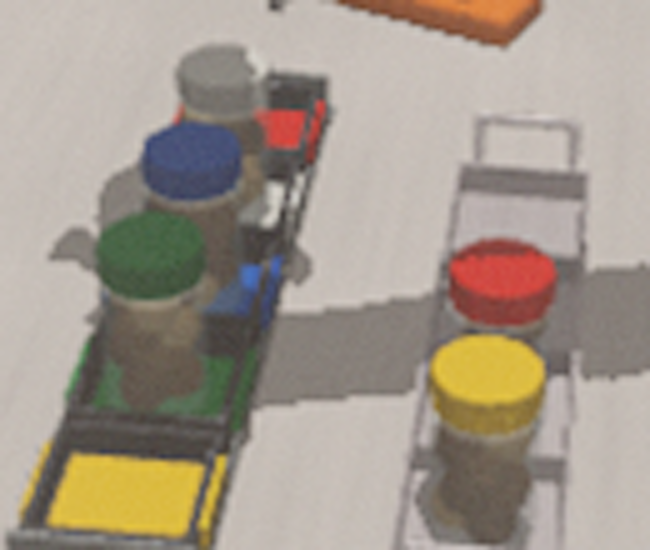

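Blue stands upright in the blue bay. Next the red jar at (463,30).

Emit:
play_rows:
  series:
    - [0.026, 0, -0.011, -0.005, 0, -0.01, 0.085]
    - [0.027, 0, -0.011, 0, 0, 0, 0.085]
    - [0.027, 0, -0.011, 0, 0, 0, 0.085]
    - [0.027, 0, -0.011, 0, 0, 0, 0.085]
    - [0.027, 0, -0.011, 0, 0, 0, 0.085]
    - [0.025, 0, -0.011, 0, 0, 0, 0.085]
    - [0, 0, 0, 0, 0, 0, 0.085]

```text
clock: 19.0
position: [460.1, 29.2, 175.3]
ee_rot: [0.001, -0.707, 0.707, 0.006]
contact_force: [0.2, -0.1, 0.2]
gripper_width: 84.7
```

```bash
python3 -c "
from h import *
st()"
```

```text
t 19.0 pos [460.1  29.2 175.3] F [ 0.2 -0.1  0.2] w 84.7 rot fix(tool) [-0.001 -0.006  0.01 ]
```

Emit:
play_rows:
  series:
    - [0.002, 0.01, -0.001, 0, -0.005, 0.008, 0.085]
    - [0.002, 0.02, 0, 0, 0, 0, 0.085]
    - [0.002, 0.02, 0, 0, 0, 0, 0.085]
    - [0.002, 0.02, 0, 0, 0, 0, 0.085]
    - [0.001, 0.01, 0, 0, 0, 0, 0.085]
    - [0, 0, 0, 0, 0, 0, 0.085]

```text
clock: 19.6
position: [451.6, 29.7, 91.6]
ee_rot: [0.001, -0.707, 0.708, 0.001]
contact_force: [0.1, 0.1, 0.2]
gripper_width: 84.9
```

```bash
python3 -c "
from h import *
st()"
```

```text
t 19.6 pos [451.6  29.7  91.6] F [0.1 0.1 0.2] w 84.9 rot fix(tool) [-0.001  0.     0.002]
```

Emit:
play_rows:
  series:
    - [-0.008, 0, 0, 0, 0, 0, 0.085]
    - [-0.003, 0.012, 0, 0, 0, 0, 0.085]
    - [0, 0.012, 0, 0, 0, 0, 0.085]
    - [0, 0, 0, 0, 0, 0, 0.085]

```text
clock: 20.0
position: [466.5, 29.9, 67.0]
ee_rot: [-0.001, -0.707, 0.707, -0.001]
contact_force: [-0.2, -0.0, 0.5]
gripper_width: 84.7
```

```bash
python3 -c "
from h import *
st()"
```

```text
t 20.0 pos [466.5  29.9  67. ] F [-0.2 -0.   0.5] w 84.7 rot fix(tool) [-0.    -0.    -0.002]
```

Emit:
play_rows:
  series:
    - [0.003, 0.012, 0, 0, 0, 0, 0.085]
    - [0.001, 0.012, 0, 0, 0, 0, 0.085]
    - [0, 0.003, 0, 0, 0, 0, 0.085]
    - [0, 0, 0, 0, 0, 0, 0.085]

```text
clock: 20.4
position: [465.4, 30.4, 40.4]
ee_rot: [0.002, 0.707, -0.707, 0.002]
contact_force: [-0.6, 0.3, 0.6]
gripper_width: 84.7
```

Emit:
play_rows:
  series:
    - [0, 0, 0, 0, 0, 0, 0.03]
    - [0, 0, 0, 0, 0, 0, 0.03]
    - [0, 0, 0, 0, 0, 0, 0.03]
    - [0, 0, 0, 0, 0, 0, 0.03]
    - [0, 0, 0, 0, 0, 0, 0.03]
    - [0, 0, 0, 0, 0, 0, 0.03]
    - [0, 0, 0, 0, 0, 0, 0.03]
    - [0, 0, 0, 0, 0, 0, 0.03]

```text
clock: 21.2
position: [466.1, 30.7, 42.2]
ee_rot: [0.003, 0.708, -0.706, 0.003]
contact_force: [0.1, -0.4, -2.1]
gripper_width: 50.9
```

```bash
python3 -c "
from h import *
st()"
```

```text
t 21.2 pos [466.1  30.7  42.2] F [ 0.1 -0.4 -2.1] w 50.9 rot fix(tool) [ 0.002 -0.    -0.008]
```

Emit:
play_rows:
  series:
    - [0, -0.005, 0, 0, 0, 0, 0.03]
    - [0, -0.015, 0, 0, 0, 0, 0.03]
    - [0, -0.022, 0, 0, 0, 0, 0.03]
    - [0, -0.024, 0, 0, 0, 0, 0.03]
    - [0, -0.024, 0, 0, 0, 0, 0.03]
    - [0, -0.024, 0, 0, 0, 0, 0.03]
    - [0, -0.024, 0, 0, 0, 0, 0.03]
    - [0, -0.015, 0, 0, 0, 0, 0.03]
    - [0, -0.005, 0, 0, 0, 0, 0.03]

```text
clock: 22.1
position: [462.8, 29.5, 207.1]
ee_rot: [0.002, 0.707, -0.707, 0.001]
contact_force: [-0.2, 0.3, -2.5]
gripper_width: 50.6
```

Emit:
play_rows:
  series:
    - [-0.009, -0.001, 0.012, 0, 0, 0, 0.03]
    - [-0.018, -0.001, 0.026, 0, 0, 0, 0.03]
    - [-0.018, -0.001, 0.026, 0, 0, 0, 0.03]
    - [-0.018, -0.001, 0.026, 0, 0, 0, 0.03]
    - [-0.018, -0.001, 0.026, 0, 0, 0, 0.03]
    - [-0.018, -0.001, 0.026, 0, 0, 0, 0.03]
    - [-0.018, -0.001, 0.026, 0, 0, 0, 0.03]
    - [-0.018, -0.001, 0.026, 0, 0, 0, 0.03]
    - [-0.018, -0.001, 0.026, 0, 0, 0, 0.03]
    - [-0.009, -0.001, 0.013, 0, 0, 0, 0.03]

```text
clock: 23.1
position: [625.5, -210.2, 209.8]
ee_rot: [-0.004, 0.709, -0.705, -0.002]
contact_force: [-0.9, 0.9, -2.4]
gripper_width: 50.6
```

```bash
python3 -c "
from h import *
st()"
```

```text
t 23.1 pos [ 625.5 -210.2  209.8] F [-0.9  0.9 -2.4] w 50.6 rot fix(tool) [0.006 0.003 0.008]
```

Down ~125 to about 85.

Emit:
play_rows:
  series:
    - [-0.002, 0.01, 0, 0.005, 0.003, 0.008, 0.03]
    - [-0.001, 0.02, 0, 0, 0, 0, 0.03]
    - [0, 0.02, 0, 0, 0, 0, 0.03]
    - [0, 0.02, 0, 0, 0, 0, 0.03]
    - [0, 0.02, 0, 0, 0, 0, 0.03]
    - [0, 0.02, 0, 0, 0, 0, 0.03]
    - [0, 0.012, 0, 0, 0, 0, 0.03]
    - [0, 0, 0, 0, 0, 0, 0.03]

```text
clock: 23.9
position: [624.7, -212.8, 73.4]
ee_rot: [-0.003, 0.708, -0.706, -0.008]
contact_force: [-1.7, -0.3, -1.9]
gripper_width: 50.6
```

```bash
python3 -c "
from h import *
st()"
```

```text
t 23.9 pos [ 624.7 -212.8   73.4] F [-1.7 -0.3 -1.9] w 50.6 rot fix(tool) [ 0.004 -0.007  0.015]
```

Emit:
play_rows:
  series:
    - [-0.003, -0.002, -0.003, 0.003, -0.006, 0.015, 0.03]
    - [-0.001, 0, -0.001, 0, 0, 0, 0.03]
    - [0, 0, 0, 0, 0, 0, 0.03]

```text
clock: 24.2
position: [630.2, -208.8, 77.1]
ee_rot: [-0.001, -0.707, 0.707, -0.001]
contact_force: [0.4, 0.2, -0.8]
gripper_width: 50.7
```

```bash
python3 -c "
from h import *
st()"
```

```text
t 24.2 pos [ 630.2 -208.8   77.1] F [ 0.4  0.2 -0.8] w 50.7 rot fix(tool) [-0.001  0.    -0.004]
```

Emit:
play_rows:
  series:
    - [0.001, 0.006, 0, 0, 0, 0, 0.03]
    - [0, 0.006, 0, 0, 0, 0, 0.03]
    - [0, 0.005, 0, 0, 0, 0, 0.03]

```text
clock: 24.5
position: [631.1, -208.8, 62.3]
ee_rot: [-0.003, -0.707, 0.708, -0.004]
contact_force: [0.3, 0.1, -2.5]
gripper_width: 50.5
```

```bash
python3 -c "
from h import *
st()"
```

```text
t 24.5 pos [ 631.1 -208.8   62.3] F [ 0.3  0.1 -2.5] w 50.5 rot fix(tool) [-0.001  0.001 -0.01 ]
```

Emit:
play_rows:
  series:
    - [0.001, 0.003, 0, 0, 0, 0, 0.03]
    - [0, 0.002, 0, 0, 0, 0, 0.03]
    - [0, 0.002, 0, 0, 0, 0, 0.03]

```text
clock: 24.8
position: [629.5, -208.9, 54.0]
ee_rot: [-0.003, -0.707, 0.708, -0.003]
contact_force: [-3.0, 2.4, 10.3]
gripper_width: 50.7
```

```bash
python3 -c "
from h import *
st()"
```

```text
t 24.8 pos [ 629.5 -208.9   54. ] F [-3.   2.4 10.3] w 50.7 rot fix(tool) [-0.001  0.001 -0.008]
```

Floor contact. Release and rise, then travel to the yellow jar.

Emit:
play_rows:
  series:
    - [0, 0, 0, 0, 0, 0, 0.03]
    - [0, 0, 0, 0, 0, 0, 0.06]
    - [0, 0, 0, 0, 0, 0, 0.085]
    - [0, 0, 0, 0, 0, 0, 0.085]
    - [0, 0, 0, 0, 0, 0, 0.085]
    - [0, 0, 0, 0, 0, 0, 0.085]

```text
clock: 25.4
position: [631.0, -209.4, 55.5]
ee_rot: [-0.004, -0.706, 0.708, -0.005]
contact_force: [0.2, 1.3, 0.2]
gripper_width: 85.0
```

Emit:
play_rows:
  series:
    - [0, -0.01, 0, 0, 0, 0, 0.085]
    - [0, -0.02, 0, 0, 0, 0, 0.085]
    - [0, -0.025, 0, 0, 0, 0, 0.085]
    - [0, -0.03, 0, 0, 0, 0, 0.085]
    - [0, -0.03, 0, 0, 0, 0, 0.085]
    - [0, -0.03, 0, 0, 0, 0, 0.085]
    - [0, 0, 0, 0, 0, 0, 0.085]

```text
clock: 26.1
position: [629.2, -209.6, 210.1]
ee_rot: [-0.004, -0.706, 0.709, -0.005]
contact_force: [1.3, -0.2, -0.1]
gripper_width: 84.7
```

```bash
python3 - <<'E'
from h import *
st();im=get_image('side');a=cv2.resize(im['color'][150:260,190:310],None,fx=5,fy=5,interpolation=2);save({"color":a},"c9.png")
E
```

```text
t 26.1 pos [ 629.2 -209.6  210.1] F [ 1.3 -0.2 -0.1] w 84.7 rot fix(tool) [-0.004  0.002 -0.013]
```

View pics/c9.png

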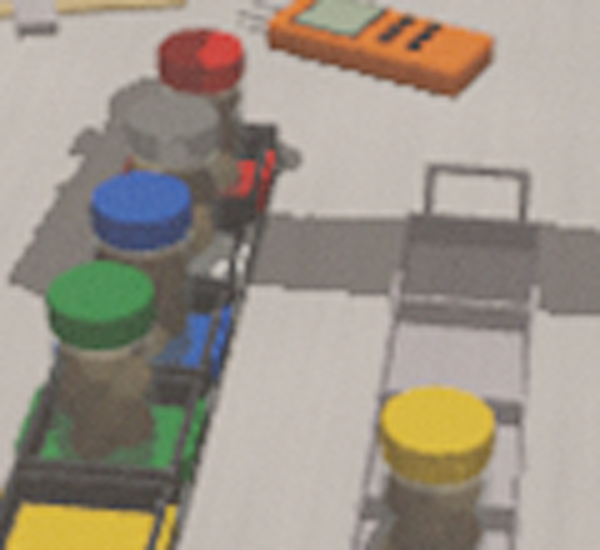

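Red stands upright in the red bay, in line with the others. Next yellow at (464,111).

Emit:
play_rows:
  series:
    - [0.016, 0, -0.032, -0.004, 0, -0.012, 0.085]
    - [0.016, 0, -0.032, 0, 0, 0, 0.085]
    - [0.016, 0, -0.032, 0, 0, 0, 0.085]
    - [0.016, 0, -0.032, 0, 0, 0, 0.085]
    - [0.016, 0, -0.032, 0, 0, 0, 0.085]
    - [0.016, 0, -0.032, 0, 0, 0, 0.085]
    - [0.016, 0, -0.032, 0, 0, 0, 0.085]
    - [0.016, 0, -0.032, 0, 0, 0, 0.085]
    - [0.016, 0, -0.032, 0, 0, 0, 0.085]
    - [0.016, 0, -0.032, 0, 0, 0, 0.085]

```text
clock: 27.15
position: [458.7, 117.8, 202.8]
ee_rot: [-0.002, 0.707, -0.707, -0.008]
contact_force: [0.8, 0.0, -0.5]
gripper_width: 85.2
```

```bash
python3 -c "
from h import *
st()"
```

```text
t 27.15 pos [458.7 117.8 202.8] F [ 0.8  0.  -0.5] w 85.2 rot fix(tool) [ 0.    -0.009  0.015]
```

Emit:
play_rows:
  series:
    - [-0.001, 0.01, 0.006, 0, -0.008, 0.013, 0.085]
    - [0, 0.02, 0, 0, 0, 0, 0.085]
    - [0, 0.02, 0, 0, 0, 0, 0.085]
    - [0, 0.02, 0, 0, 0, 0, 0.085]
    - [0, 0.02, 0, 0, 0, 0, 0.085]
    - [0, 0.01, 0, 0, 0, 0, 0.085]
    - [0, 0, 0, 0, 0, 0, 0.085]

```text
clock: 27.85
position: [454.5, 115.2, 98.5]
ee_rot: [0.005, -0.707, 0.707, -0.002]
contact_force: [0.4, -0.1, 1.0]
gripper_width: 85.1
```

```bash
python3 -c "
from h import *
st()"
```

```text
t 27.85 pos [454.5 115.2  98.5] F [ 0.4 -0.1  1. ] w 85.1 rot fix(tool) [-0.     0.009  0.004]
```

Emit:
play_rows:
  series:
    - [-0.005, 0, 0.003, 0, 0.008, 0.004, 0.085]
    - [-0.002, 0.015, 0.001, 0, 0, 0, 0.085]
    - [0, 0.015, 0, 0, 0, 0, 0.085]
    - [0, 0, 0, 0, 0, 0, 0.085]

```text
clock: 28.25
position: [465.3, 112.0, 71.2]
ee_rot: [0.003, 0.708, -0.706, 0.003]
contact_force: [-0.3, -0.2, 0.6]
gripper_width: 85.0
```

```bash
python3 -c "
from h import *
st()"
```

```text
t 28.25 pos [465.3 112.   71.2] F [-0.3 -0.2  0.6] w 85.0 rot fix(tool) [ 0.003  0.    -0.008]
```

Emit:
play_rows:
  series:
    - [0.001, 0.012, 0, 0.002, 0, -0.006, 0.085]
    - [0.001, 0.012, 0, 0, 0, 0, 0.085]
    - [0, 0.007, 0, 0, 0, 0, 0.085]
    - [0, 0, 0, 0, 0, 0, 0.085]

```text
clock: 28.65
position: [466.4, 113.1, 41.5]
ee_rot: [0.002, 0.709, -0.706, 0.003]
contact_force: [0.5, 0.4, 0.0]
gripper_width: 84.7
```

Emit:
play_rows:
  series:
    - [0, 0, 0, 0, 0, 0, 0.03]
    - [0, 0, 0, 0, 0, 0, 0.03]
    - [0, 0, 0, 0, 0, 0, 0.03]
    - [0, 0, 0, 0, 0, 0, 0.03]
    - [0, 0, 0, 0, 0, 0, 0.03]
    - [0, 0, 0, 0, 0, 0, 0.03]
    - [0, 0, 0, 0, 0, 0, 0.03]
    - [0, 0, 0, 0, 0, 0, 0.03]

```text
clock: 29.45
position: [466.5, 113.3, 42.7]
ee_rot: [0.003, 0.709, -0.705, 0.003]
contact_force: [-0.1, 0.3, -1.1]
gripper_width: 50.7
```

```bash
python3 -c "
from h import *
st()"
```

```text
t 29.45 pos [466.5 113.3  42.7] F [-0.1  0.3 -1.1] w 50.7 rot fix(tool) [ 0.005  0.    -0.008]
```

Emit:
play_rows:
  series:
    - [0, -0.005, 0, 0, 0, 0, 0.03]
    - [0, -0.015, 0, 0, 0, 0, 0.03]
    - [0, -0.02, 0, 0, 0, 0, 0.03]
    - [0, -0.02, 0, 0, 0, 0, 0.03]
    - [0, -0.02, 0, 0, 0, 0, 0.03]
    - [0, -0.02, 0, 0, 0, 0, 0.03]
    - [0, -0.02, 0, 0, 0, 0, 0.03]
    - [0, -0.01, 0, 0, 0, 0, 0.03]
    - [0, 0, 0, 0, 0, 0, 0.03]

```text
clock: 30.35
position: [464.0, 111.8, 178.6]
ee_rot: [0.002, 0.708, -0.706, 0.002]
contact_force: [-0.0, -0.1, -1.9]
gripper_width: 50.6
```

Emit:
play_rows:
  series:
    - [-0.009, -0.001, -0.001, 0.003, 0, 0, 0.03]
    - [-0.018, -0.001, -0.002, 0, 0, 0, 0.03]
    - [-0.018, -0.001, -0.002, 0, 0, 0, 0.03]
    - [-0.018, -0.001, -0.002, 0, 0, 0, 0.03]
    - [-0.018, -0.001, -0.002, 0, 0, 0, 0.03]
    - [-0.018, -0.001, -0.002, 0, 0, 0, 0.03]
    - [-0.018, -0.001, -0.002, 0, 0, 0, 0.03]
    - [-0.018, -0.001, -0.002, 0, 0, 0, 0.03]
    - [-0.018, -0.001, -0.002, 0, 0, 0, 0.03]
    - [-0.01, -0.001, 0, 0, 0, 0, 0.03]

```text
clock: 31.35
position: [631.4, 127.0, 172.3]
ee_rot: [0.006, -0.704, 0.711, 0.007]
contact_force: [0.2, 0.5, -1.5]
gripper_width: 50.3
```

```bash
python3 -c "
from h import *
st()"
```

```text
t 31.35 pos [631.4 127.  172.3] F [ 0.2  0.5 -1.5] w 50.3 rot fix(tool) [-0.01  -0.001  0.018]
```

Emit:
play_rows:
  series:
    - [0, 0.005, -0.004, -0.008, 0, 0.018, 0.03]
    - [0, 0.015, -0.001, 0, 0, 0, 0.03]
    - [0, 0.018, 0, 0, 0, 0, 0.03]
    - [0, 0.018, 0, 0, 0, 0, 0.03]
    - [0, 0.018, 0, 0, 0, 0, 0.03]
    - [0, 0, 0, 0, 0, 0, 0.03]

```text
clock: 31.95
position: [631.4, 130.2, 87.3]
ee_rot: [0.002, -0.705, 0.709, 0.005]
contact_force: [0.5, -0.3, -2.8]
gripper_width: 50.9
```

```bash
python3 -c "
from h import *
st()"
```

```text
t 31.95 pos [631.4 130.2  87.3] F [ 0.5 -0.3 -2.8] w 50.9 rot fix(tool) [-0.007 -0.004  0.011]
```

Emit:
play_rows:
  series:
    - [0, 0.005, -0.003, -0.008, -0.004, 0.012, 0.03]
    - [0, 0.007, 0, 0, 0, 0, 0.03]
    - [0, 0.007, 0, 0, 0, 0, 0.03]
    - [0, 0, 0, 0, 0, 0, 0.03]

```text
clock: 32.35
position: [632.3, 133.5, 67.6]
ee_rot: [0.001, 0.708, -0.707, 0.002]
contact_force: [-0.4, -0.3, -1.8]
gripper_width: 50.9
```

```bash
python3 -c "
from h import *
st()"
```

```text
t 32.35 pos [632.3 133.5  67.6] F [-0.4 -0.3 -1.8] w 50.9 rot fix(tool) [ 0.002  0.001 -0.003]
```

Emit:
play_rows:
  series:
    - [0.001, 0.003, 0, 0, 0, 0, 0.03]
    - [0, 0.003, 0, 0, 0, 0, 0.03]
    - [0, 0.003, 0, 0, 0, 0, 0.03]

```text
clock: 32.65
position: [632.4, 133.9, 59.8]
ee_rot: [0.002, 0.708, -0.706, 0.003]
contact_force: [-0.6, 0.0, -2.0]
gripper_width: 50.9
```

```bash
python3 -c "
from h import *
st()"
```

```text
t 32.65 pos [632.4 133.9  59.8] F [-0.6  0.  -2. ] w 50.9 rot fix(tool) [ 0.003  0.002 -0.007]
```

Emit:
play_rows:
  series:
    - [0.001, 0.002, 0, 0, 0, 0, 0.03]
    - [0, 0.002, 0, 0, 0, 0, 0.03]
    - [0, 0.002, 0, 0, 0, 0, 0.03]

```text
clock: 32.95
position: [631.6, 134.1, 54.7]
ee_rot: [0.002, 0.708, -0.706, 0.003]
contact_force: [-3.8, 0.8, 11.7]
gripper_width: 51.0
```

```bash
python3 -c "
from h import *
st()"
```

```text
t 32.95 pos [631.6 134.1  54.7] F [-3.8  0.8 11.7] w 51.0 rot fix(tool) [ 0.003  0.002 -0.007]
```

Floor contact. Release, rise, and back off toward the robot for a clear view.

Emit:
play_rows:
  series:
    - [0, 0, 0, 0, 0, 0, 0.03]
    - [0, 0, 0, 0, 0, 0, 0.06]
    - [0, 0, 0, 0, 0, 0, 0.085]
    - [0, 0, 0, 0, 0, 0, 0.085]
    - [0, 0, 0, 0, 0, 0, 0.085]
    - [0, 0, 0, 0, 0, 0, 0.085]

```text
clock: 33.55
position: [633.2, 134.6, 56.3]
ee_rot: [0.003, 0.708, -0.706, 0.005]
contact_force: [-0.6, 0.4, -0.6]
gripper_width: 85.2
```

Emit:
play_rows:
  series:
    - [0, -0.01, 0, 0, 0, 0, 0.085]
    - [0, -0.02, 0, 0, 0, 0, 0.085]
    - [0, -0.025, 0, 0, 0, 0, 0.085]
    - [0, -0.03, 0, 0, 0, 0, 0.085]
    - [0, -0.03, 0, 0, 0, 0, 0.085]
    - [0, -0.03, 0, 0, 0, 0, 0.085]
    - [0, 0, 0, 0, 0, 0, 0.085]

```text
clock: 34.25
position: [631.8, 133.4, 210.5]
ee_rot: [0.003, 0.708, -0.706, 0.006]
contact_force: [1.4, 0.3, 0.1]
gripper_width: 84.9
```

Emit:
play_rows:
  series:
    - [0.03, 0, 0, 0, 0, 0, 0.085]
    - [0.03, 0, 0, 0, 0, 0, 0.085]
    - [0.03, 0, 0, 0, 0, 0, 0.085]
    - [0.03, 0, 0, 0, 0, 0, 0.085]
    - [0.03, 0, 0, 0, 0, 0, 0.085]
    - [0.03, 0, 0, 0, 0, 0, 0.085]
    - [0.03, 0, 0, 0, 0, 0, 0.085]
    - [0, 0, 0, 0, 0, 0, 0.085]

```text
clock: 35.05
position: [413.5, 131.0, 208.4]
ee_rot: [0.005, 0.709, -0.705, 0.006]
contact_force: [-0.4, -0.3, 0.6]
gripper_width: 84.9
```

```bash
python3 - <<'E'
from h import *
st();im=get_image('top');a=cv2.resize(im['color'][110:190,130:335],None,fx=3.8,fy=3.8,interpolation=2)
save({"color":a},"f1.png");im=get_image('side');save({"color":cv2.resize(im['color'][150:290,180:300],None,fx=4,fy=4,interpolation=2)},"f2.png")
E
```

```text
t 35.05 pos [413.5 131.  208.4] F [-0.4 -0.3  0.6] w 84.9 rot fix(tool) [ 0.005  0.001 -0.015]
```

View pics/f1.png

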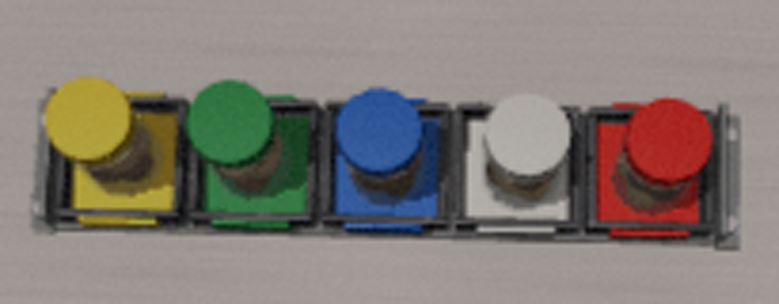

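View pics/f2.png

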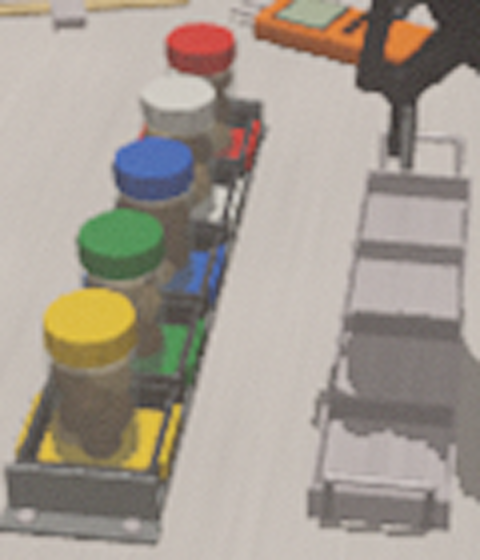

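All five jars stand upright in their own bays. Top-crop lid centres: yellow (88,119), green (230,123), blue (379,130), white (528,136), red (668,141). Checking these in mm.

```bash
python3 - <<'E'
from h import *
im=get_image('top')
for n,p,y in(("y",(88,119),131.3),("g",(230,123),46.3),("b",(379,130),-38.7),("w",(528,136),-123.7),("r",(668,141),-208.7)):
    q=ray(im,130+p[0]/3.8,110+p[1]/3.8,110);print(n,q.round(1),"off",(q[:2]-[630.5,y]).round(1))
E
```

```text
y [629.8 131.1 110. ] off [-0.7 -0.2]
g [629.9  47.8 110. ] off [-0.6  1.5]
b [628.4 -39.8 110. ] off [-2.1 -1.1]
w [ 627.5 -127.3  110. ] off [-3.  -3.6]
r [ 627.  -209.6  110. ] off [-3.5 -0.9]
```

All offsets are within a few mm of the bay centres, against a 13 mm tolerance. Handing in.

```bash
python3 -c "
from h import *
s,_=st();print(job_done())"
```

```text
t 35.2 pos [417.2 132.3 208.8] F [0.3 1.1 0.5] w 85.1 rot fix(tool) [ 0.005 -0.    -0.018]
the job is handed in; nothing more can be done
None
```

I moved the green, blue, red and yellow jars one at a time from the carrier to the bay of their own colour, and handed the job in at 35 s. Each was lowered until it touched the floor, then released.

- **Final checks:** the last pictures show all four jars upright in their bays, within about 4 mm of the bay centres by the top camera. The arm was clear of everything at the end. The white jar looks where it was, about 1 mm from an earlier mid-job estimate. The meter looked undisturbed, but I did not measure it.
- **Disagreement:** the rack floor is about 10 mm higher than I first assumed. The green jar therefore reached the floor early and was pressed with about 59 N at the wrist, under the 120 N limit. The other three touched down at 10–15 N.
- **Not measured exactly:** standing heights were judged only from floor contact and the pictures.

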